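# Ease the sagging bolt off its bent keeper and hold the cooling hutch gate ajar

### The arm

A 6-joint arm with a two-finger parallel gripper is mounted at the origin on the work surface. World frame = base frame: x ahead of the robot, y to its left, z up, the work surface at z = 0. Lengths are in m, angles in rad, forces in N, time in s.
With the tool pointing down it reaches from about 0.275 to 0.75 m from the base axis. Payload 10.2 kg.
Tool frame: the origin (TCP) lies midway between the tips of the shut fingers; the grasp point (between the pads) lies 19 mm behind it (env.hold_point_z is the distance from the TCP to the grasp point, in m); z points along the fingers, y is the line along which they close (so a half turn about z gives the same grasp; the last joint's range is limited). The gripper opens to 85 mm and grips with 20 to 120 N. Pads are 22 mm wide; open, the fingers measure 114 mm over their backs; the gripper's body (76 mm by 85 mm) begins 54 mm behind the grasp point. The pads swing forward as they close: fully open they stand 13 mm farther back than shut.
Start: joints at [1.056, 0.313, 1.498, -0, 1.331, -0.223], TCP at [0.151, 0.503, 0.206] pointing down, gripper open.
Joint ranges: [-2.94, 2.94], [-0.97, 2.17], [0.19, 2.56], [-1.23, 4.37], [0.02, 3.11], [-2.88, 2.88]. Speed limits (rad/s): [2.39, 2.39, 3.01, 3.14, 3.14, 3.14].

### API

Orientations are given as a unit quaternion [x, y, z, w].
In Python, from bench import env, kinematics, monitor, eyes, job gives the robot as it stands. The module is installed in compiled form; this text tells all that it offers. Calls block until the motion is done:
- env.reach(position, orientation): joint-space move of the TCP to a pose.
- env.movel(position, velocity=0.15, frame=None, guard=None): straight line of the TCP; frame=None keeps the orientation; velocity is the mean speed in m/s. With guard (N) it stops when the force on the tool has changed by that much, and returns True; else False.
- env.set_joints(angles): joint-space move.
- env.release() and env.close_gripper(effort=None): open the fingers fully, or close them until they stop; effort is the grip in N (None keeps the last).
- env.hold(seconds).
- kinematics.ik(position, orientation): joint angles nearest the present ones, or None.
- monitor.sense(): the state.
- eyes.grab_frame(name): name is "scene" or "side" or "wrist"; returns a dict with "frame" (480x640x3 uint8, red, green, blue), "mtx" (3x3 intrinsics, pixels), "k1" (the pictures are not rectified: a ray, as slopes to the right and down, at radius r is drawn at 1 + k1 r^2 times it, then the intrinsics apply), "view" (4x4, takes a point from world to camera coordinates). Camera axes: x right, y down, z forward; pixel columns grow to the right and rows downward; lengths in m; the calibration is good to about 2 mm. A picture is of the moment at which its call begins. There is no depth.
A pose or a line that the arm cannot do raises env.MotionError and nothing moves.
- job.hand_in(): hands the job in; it is judged then, once.
The state is a dict: "clock": time; "joints": joint angles; "qvel": joint speeds; "joint_efforts": joint torques, N m; "position": TCP position; "ee_rot": TCP orientation; "contact_force": force on the tool from outside, world axes, zero at the start; "ft_torque": the same for the moment, N m; "finger_gap": opening from 0.0 (shut) to 1.0 (fully open); "gripper_force": force on a finger pad.
Only numpy, scipy, OpenCV 4.12 (cv2) and the standard library are available. Lean on these libraries where they do the work, as an engineer would, in place of code of your own. Each camera call takes 0.05 s, during which the arm holds its last target. There are 200 camera calls.

### The job

Open the little wire gate of the cupcake cooling hutch and hold it ajar, about a hand's width (10 cm at its free edge), so that a colleague can reach in; it is on spring hinges and shuts if let go, so finish with the gripper still holding it there, motionless. The bolt sags and its thick nose catches behind the bent-up lip of the keeper: lift it by its red knob while you draw it back, do not wrench it against the keeper, and swing the gate only once the bolt is fully out. Do not fling the gate wide, and leave the jar, the bowl and the ramekin where they stand.

Things in the scene. Friction and masses are not known exactly. Their poses are not given: they have to be found in the camera images.
- hutch: Fixed cooling hutch of pale wood and welded wire, 240 mm high, 370 mm wide (its y), about 230 mm deep (its x). Origin at the centre of its underside on the table; x points from its front to its back, y to the left as seen when facing its front, z up. The gate closes its front, in the plane x = -0.130 of this frame.
- knob (a point): Centre of the bolt's red knob, a cylinder 20 mm thick and 27 mm long, its axis straight out of the gate face (own x; = hutch x while shut). Centre 50 mm out from the face, about 203 mm above the table (gate top: 240), with free space in front, beside and above: pinch its two sides from above. Own y: along the bolt to the hinge side, the way the bolt is drawn. Moves with bolt and gate.
- bolt (a joint): How far the bolt is drawn out of the keeper along its barrel, m: 0 fully thrown, 0.046 fully drawn (end stop). Starts between 0 and 0.006. Near 0.010 the nose's shoulder catches behind the keeper's lip unless the nose is lifted; from 0.030 the nose is clear of the keeper. Stiff: about 1 N to slide; stays where it is left.
- barrel (a joint): Tilt of barrel and bolt, rad: 0 sagging by its weight (nose 0.07 below level), 0.14 upper limit. It turns on one screw at its hinge-side end, 100 mm from the knob when thrown, 54 mm when drawn. The nose clears the lip at about 0.03, 3 mm of lift at the knob; 5 to 6 mm is good, from 8 mm the upper limit is met. Lifting takes 2 to 3 N at the knob when thrown, 3 to 4 N when drawn.
- nose: The bolt's steel rod, 10 mm thick, with its thick nose: a head 18 mm in diameter and 12 mm long at its far end. Origin on the bolt's axis at the barrel's screw while fully thrown; the head's centre is 188 mm along its own -y.
- keeper: The fixed steel keeper on the fixed stile beside the gate's free edge: a strap 27 mm deep and about 55 mm high inside, through which the nose passes. Origin on the stile's face, 210 mm above the table.
- keeper_lip (a point): Top edge of the keeper's bent-up lip, a 4 mm thick upright tongue between the gate and the nose head; it stands 4 mm higher than the underside of the sagging head.
- gate (a joint): Angle of the gate, rad: 0 shut, growing as its free edge swings out of the hutch's front (towards the hutch's -x, about the vertical hinge line; seen from above it turns clockwise). Free edge opening 10 cm = 0.36 rad. Spring hinges press it shut with about 0.3 N m when shut and 0.4 N m at 0.4 rad, so about 2 N at the knob.
- gate_hinge (a point): Point on the vertical hinge line of the gate, at the gate's left front edge (hutch y = +0.155), 205 mm above the table. Its axes turn with the gate (x out of the back of the gate, y towards the hinge).
- gate_edge (a point): Top corner of the gate's free edge, mid-thickness, 280 mm from the hinge line, 240 mm above the table; moves with the gate.
- leaf: The gate itself, pale wood frame 280 mm wide, 18 mm thick, with wire; carries the barrel, the bolt and the knob. Origin on the hinge line at table height.
- jar_mid (a point): Bystander: open green glass jar, 68 mm wide, 105 mm high, standing in front of the hinge half of the gate, beyond the arc of an ajar gate (it is hit at about 0.9 rad). Point at its centre, half-way up.
- bowl_mid (a point): Bystander: steel mixing bowl, 124 mm wide, 55 mm high, in front of the hutch on the keeper side. Point at its centre, half-way up.
- ramekin_mid (a point): Bystander: white ramekin, 72 mm wide, 42 mm high, beside the hutch on the hinge side. Point at its centre, half-way up.

How it is judged:
By the outcome, as a careful person would: the job done as asked, in the order asked, and still so for the second after the job is handed in, while the arm keeps its last pose, push and grip.
It also fails if it takes over 38 s, if anything falls off the work surface, if the arm or the gripper's body presses on something with over 40 N, if the wrist force passes 120 N, or if a joint passes its speed limit or range.

## Working session

There is one attempt and no reset: what is moved stays moved. The work goes in short steps, each a Python script; the robot and the scene stay as the last script left them, time stands still between calls to the robot, and variables do not carry over. Pictures are saved under pics/ and viewed, at most 10 in all, crops included, and the job is handed in when it is done.

```bash
mkdir -p pics; python3 - <<'E'
from bench import env,kinematics,monitor,eyes,job
import cv2,numpy as np
for n in("scene","side"):
    f=eyes.grab_frame(n);cv2.imwrite(f"pics/{n}0.png",f["frame"][:,:,::-1]);np.savez(f"pics/{n}0.npz",**f)
    V=f["view"];print(n,f["k1"],f["mtx"][0,0],-V[:3,:3].T@V[:3,3],V[2,:3])
s=monitor.sense();print(s["clock"],s["ee_rot"],env.hold_point_z)
E
```

```text
scene -0.11684595840705295 531.0229166924222 [1.08681723 0.75864019 0.76916424] [-0.48458639 -0.66763376 -0.56519128]
side -0.0658426146096866 595.938791043369 [ 0.24097825 -0.77764642  0.79502107] [ 0.32818745  0.75526624 -0.56733227]
0.1 [ 1.45391287e-01  9.89374076e-01 -5.23024271e-04 -1.96111640e-04] 0.0187
```

View pics/scene0.png

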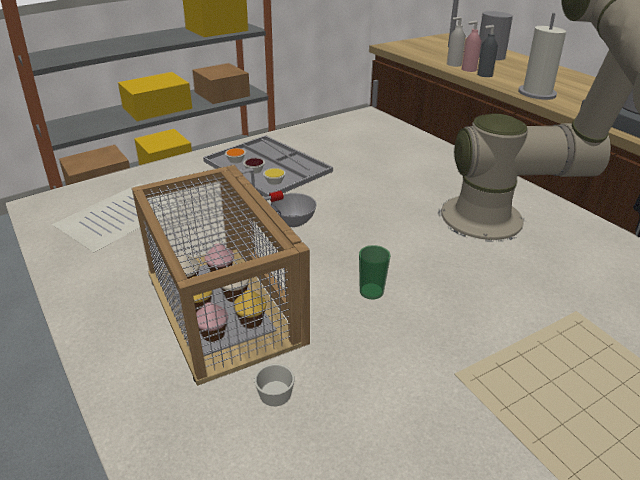

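View pics/side0.png

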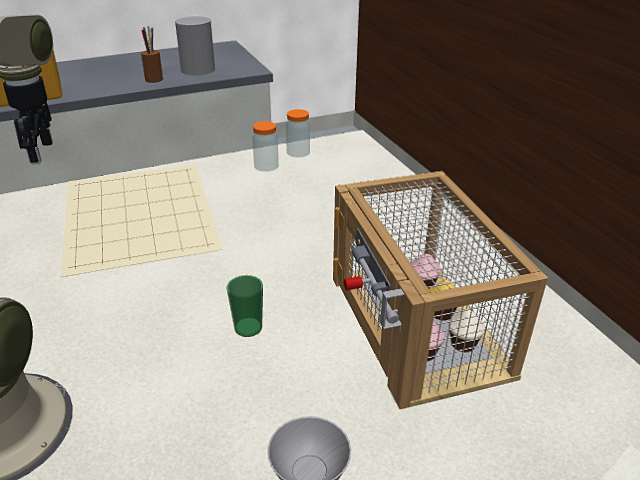

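The scene picture shows the hutch at (135-308, 170-380) with the red knob at (277,197), the jar at (374,272), the bowl at (295,208) and the ramekin at (275,385). The side picture shows the knob at (353,283), the keeper at (392,305), the jar at (246,305) and the bowl at (310,455). Next I'll triangulate the knob and enlarge the top edges.

```bash
cat > h.py <<'E'
import numpy as np,cv2
def ray(f,uv):
    K=f["mtx"];d=np.array([float(f["k1"]),0,0,0])
    # drawn = (1+k1 r^2) * ray : OpenCV model
    p=cv2.undistortPoints(np.array([[uv]],float),K,d)[0,0]
    R=f["view"][:3,:3];return -R.T@f["view"][:3,3],R.T@np.r_[p,1]
def onz(f,uv,z):
    c,d=ray(f,uv);return c+d*(z-c[2])/d[2]
def tri(f,a,g,b):
    c,d=ray(f,a);e,h=ray(g,b);s=np.linalg.lstsq(np.c_[d,-h],e-c,rcond=None)[0]
    p,q=c+d*s[0],e+h*s[1];return (p+q)/2,np.linalg.norm(p-q)
def red(im):
    h=cv2.cvtColor(im,cv2.COLOR_RGB2HSV);m=((h[...,0]<5)|(h[...,0]>175))&(h[...,1]>190)&(h[...,2]>70)
    n,l,s,c=cv2.connectedComponentsWithStats(m.astype(np.uint8));i=1+np.argmax(s[1:,4]);return c[i],s[i],l==i
def project(f,P):
    R=f["view"][:3,:3];return cv2.projectPoints(np.atleast_2d(P).astype(float),cv2.Rodrigues(R)[0],f["view"][:3,3],f["mtx"],np.array([float(f["k1"]),0,0,0]))[0][:,0]
E
python3 - <<'E'
from h import *
A=np.load("pics/scene0.npz");B=np.load("pics/side0.npz")
a,sa,_=red(A["frame"]);b,sb,_=red(B["frame"]);print(a,sa,b,sb,tri(A,a,B,b))
for n,f,L in(("scene",A,[(305,250),(232,170),(135,188),(190,283)]),("side",B,[(337,186),(402,302),(545,277),(442,174)])):
    print(n,[onz(f,p,.24).round(3)[:2] for p in L])
c1=cv2.resize(B["frame"][160:320,320:560],None,fx=3.3,fy=3.3,interpolation=cv2.INTER_CUBIC)
c1=c1[:,:,::-1];cv2.imwrite("pics/c1.png",c1)
c2=cv2.resize(A["frame"][150:300,120:320],None,fx=4,fy=4,interpolation=cv2.INTER_CUBIC)[:,:,::-1];cv2.imwrite("pics/c2.png",c2)
E
```

```text
[276.21111111 195.62222222] [269 191  14  11  90] [353.0106383  282.60106383] [344 276  19  14 188] (array([ 0.59097001, -0.10761468,  0.20438076]), np.float64(0.0003964984072837891))
scene [array([0.678, 0.137]), array([ 0.644, -0.205]), array([ 0.849, -0.247]), array([0.879, 0.11 ])]
side [array([0.673, 0.135]), array([ 0.616, -0.217]), array([ 0.85 , -0.252]), array([0.889, 0.099])]
```

View pics/c1.png

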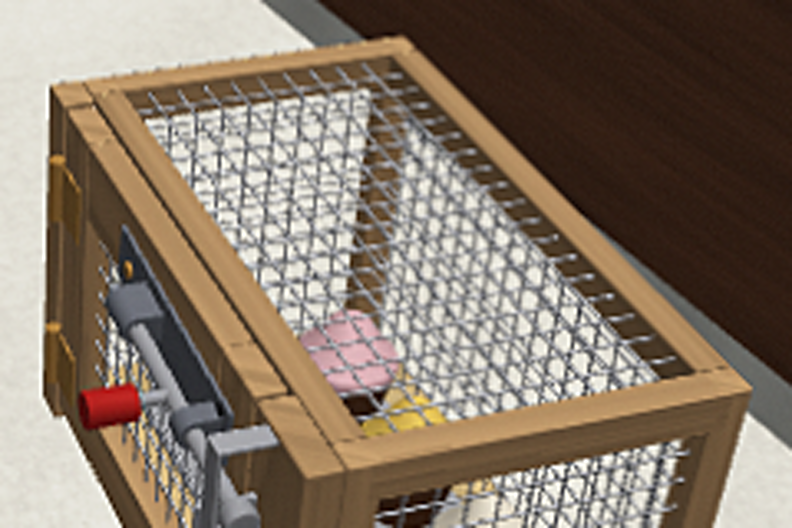

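View pics/c2.png

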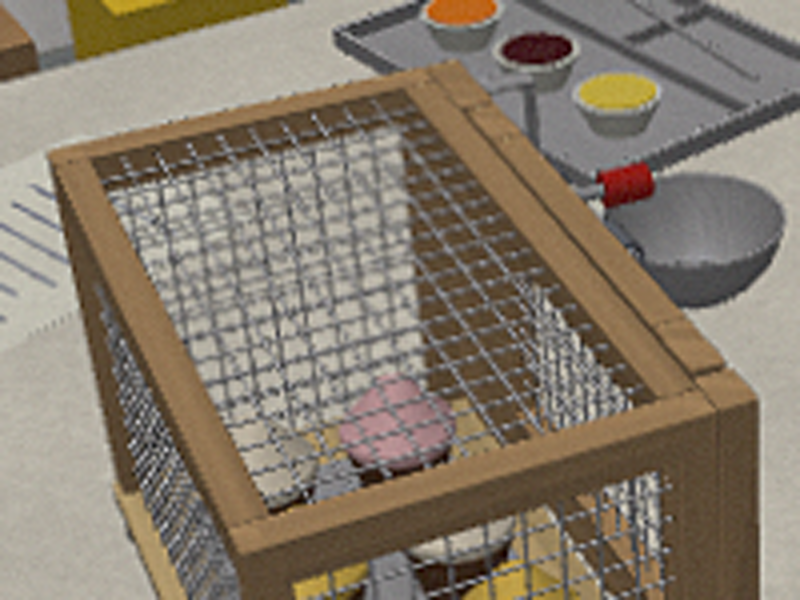

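The crops show the front top corners in the side view at (335.8,186.1) and (413.3,304.8), and in the scene view at (308.8,249.5) and (234.5,165.5). The bolt, keeper and nose are all visible and the gate is shut.

```bash
python3 - <<'E'
from h import *
from bench import monitor,kinematics
from scipy.spatial.transform import Rotation as R
A=np.load("pics/scene0.npz");B=np.load("pics/side0.npz")
S=[(308.75,249.5),(234.5,165.5),(132.5,189.5),(180,288.75)];D=[(335.8,186.1),(413.3,304.8),(547.3,277.6),(441.2,172.1)]
for s,d in zip(S,D): print(tri(A,s,B,d),onz(A,s,.24)[:2].round(4),onz(B,d,.24)[:2].round(4))
P=np.array([(onz(A,s,.24)+onz(B,d,.24))[:2]/2 for s,d in zip(S,D)])
for i in range(4): e=P[(i+1)%4]-P[i];print(np.linalg.norm(e),np.degrees(np.arctan2(e[1],e[0])))
for n,s,d in(("jar",(374,272),(246,305)),("bowl",(295,208),(310,455))):print(n,tri(A,s,B,d))
# hutch fit: rectangle x[-.139,.115?],y +-.185
yaw=np.arctan2(*(P[0]-P[1])[::-1])-np.pi/2;print("yaw",yaw,np.degrees(yaw))
k=tri(A,red(A["frame"])[0],B,red(B["frame"])[0])[0]
hx=np.array([np.cos(yaw),np.sin(yaw)]);hy=np.array([-hx[1],hx[0]])
print("knob rel front-left corner in hutch axes",hx@(k[:2]-P[0]),hy@(k[:2]-P[0]), "front mid", P[:2].mean(0))
E
```

```text
(array([0.67156904, 0.13753794, 0.23868433]), np.float64(0.0006435190810087138)) [0.6723 0.1392] [0.6708 0.1352]
(array([ 0.62802439, -0.22620284,  0.23795097]), np.float64(0.0019197768148546135)) [ 0.6291 -0.2217] [ 0.6275 -0.2286]
(array([ 0.85433756, -0.25115391,  0.23680925]), np.float64(0.002225151529038464)) [ 0.8551 -0.2437] [ 0.8523 -0.2542]
(array([0.8960956 , 0.11154882, 0.2371702 ]), np.float64(0.002061296449651756)) [0.8979 0.1142] [0.8916 0.1071]
0.36488211069030163 -96.80715815378969
0.22662687623500313 -6.021439623045981
0.3618890969624956 83.48440204343547
0.2247640623302684 173.22088832977192
jar (array([0.45928883, 0.07628861, 0.05737528]), np.float64(0.0013420501730933279))
bowl (array([ 0.44482176, -0.27121641,  0.0429177 ]), np.float64(0.006140751571491343))
yaw -0.1188073224876085 -6.807158153789684
knob rel front-left corner in hutch axes -0.05099321200219836 -0.2526122947329956 front mid [ 0.64992102 -0.04398222]
```

```bash
cat >> h.py <<'E'
YAW=-0.114
HX=np.array([np.cos(YAW),np.sin(YAW),0]);HY=np.array([-HX[1],HX[0],0]);Z=np.array([0,0,1.])
KNOB=np.array([.591,-.1076,.204])
def quat(yaw):  # tool down, closing line along gate's y
    p=(np.pi+yaw)/2;return [np.cos(p),np.sin(p),0,0]
def rep(m,t=""):
    s=m.sense();f=np.array(s["contact_force"]);p=np.array(s["position"])
    print(t,round(s["clock"],2),p.round(4),"F hx,hy,z",(f@HX).round(1),(f@HY).round(1),f[2].round(1),"gap",round(s["finger_gap"],3),np.round(s["gripper_force"],1),flush=True);return s
E
python3 - <<'E'
from h import *
from bench import env,monitor,eyes
env.reach(list(KNOB+[0,0,.09]),quat(YAW));rep(monitor)
f=eyes.grab_frame("wrist");np.savez("pics/w1.npz",**f);cv2.imwrite("pics/w1.png",f["frame"][:,:,::-1])
c,s,_=red(f["frame"]);print(c,s,project(f,KNOB),onz(f,c,.204))
E
```

```text
2.77 [ 0.5911 -0.1068  0.294 ] F hx,hy,z -0.2 0.3 0.2 gap 0.997 0.0Traceback (most recent call last):
  File "<stdin>", line 5, in <module>
  File "h.py", line 14, in red
    n,l,s,c=cv2.connectedComponentsWithStats(m.astype(np.uint8));i=1+np.argmax(s[1:,4]);return c[i],s[i],l==i
                                                                     ~~~~~~~~~^^^^^^^^^
    return _wrapfunc(a, 'argmax', axis=axis, out=out, **kwds)
    return bound(*args, **kwds)
ValueError: attempt to get argmax of an empty sequence
```

View pics/w1.png

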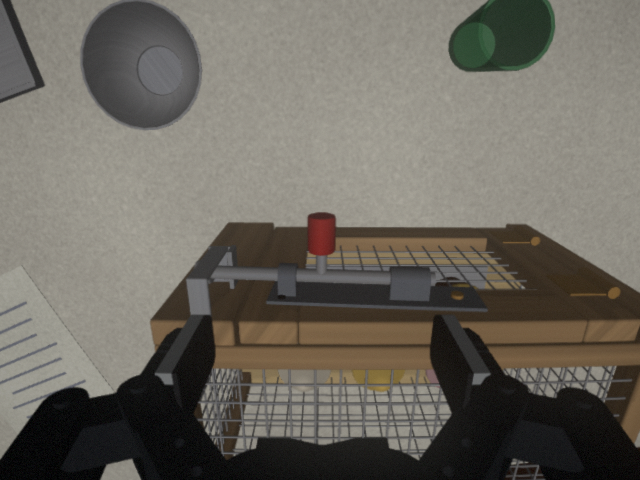

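The wrist view shows the knob at (321,235), midway between the fingers. The gate's top edge runs level in the image, so the yaw is right. The brass hinge knuckles are at (613,293) and (535,241).

```bash
python3 - <<'E'
from h import *
W=np.load("pics/w1.npz");A=np.load("pics/scene0.npz");B=np.load("pics/side0.npz")
print("knob proj",project(W,KNOB),"wrist->",onz(W,(321,235),.204))
for w,b in(((613,293),(337.3,208.5)),((535,241),(335.2,259.4))):
    p,e=tri(W,w,B,b);print("hinge",p,e,"knob rel",HX@(KNOB-p),HY@(KNOB-p))
L=[onz(W,p,.24) for p in((155,343),(636,343))];d=L[1]-L[0];print(L,np.arctan2(d[1],d[0])-np.pi/2,"knob rel edge",HX@(KNOB-L[0]))
E
```

```text
knob proj [[320.22718127 230.79305086]] wrist-> [ 0.59416878 -0.10741577  0.204     ]
hinge [0.66504098 0.11146866 0.2049127 ] 0.0022226588980310165 knob rel -0.048640610006546535 -0.2260690932538357
hinge [0.664984   0.11306579 0.08312334] 0.003642781466335201 knob rel -0.048402321797044394 -0.22764937510498198
[array([ 0.64691797, -0.22804007,  0.24      ]), array([0.68788815, 0.10752477, 0.24      ])] -0.12149188364019392 knob rel edge -0.06925545212017319
```

```bash
python3 - <<'E'
from h import *
from bench import env,monitor,eyes
p=np.array([.5923,-.1075,.184])
print(env.movel(list(p),velocity=.08,guard=6));rep(monitor)
env.close_gripper(effort=45);rep(monitor,"closed")
f=eyes.grab_frame("wrist");np.savez("pics/w2.npz",**f);cv2.imwrite("pics/w2.png",f["frame"][:,:,::-1])
E
```

```text
False
 4.35 [ 0.5925 -0.1076  0.1845] F hx,hy,z -0.1 -0.6 0.5 gap 0.995 0.0
closed 5.13 [ 0.5938 -0.108   0.1875] F hx,hy,z -0.7 0.3 17.4 gap 0.004 8.4
```

View pics/w2.png

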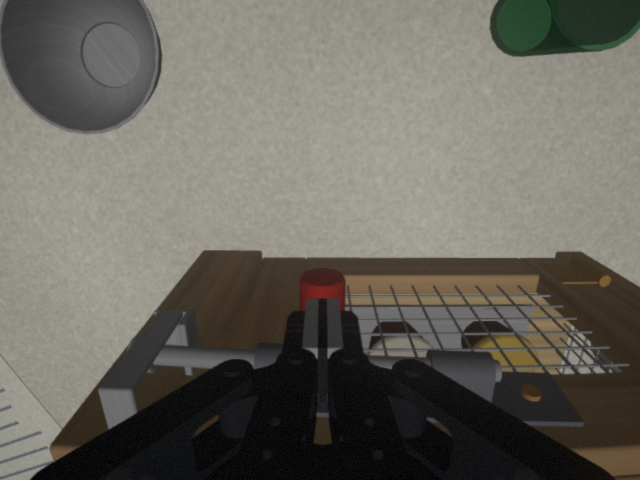

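The picture shows the fingers fully shut in front of and over the knob (322,290) instead of around it, with a 17 N upward push. I'll check the geometry before I move anything.

```bash
python3 - <<'E'
from h import *
from bench import env,monitor,eyes
s=monitor.sense();print(s["position"],s["ee_rot"])
W1=np.load("pics/w1.npz");W=np.load("pics/w2.npz")
for f in(W1,W):
    V=f["view"];print("cam",-V[:3,:3].T@V[:3,3],V[2,:3],f["mtx"][0,0],f["k1"])
for n,P in(("knob",KNOB),("outer end top",KNOB-.0135*HX+.01*Z),("inner end top",KNOB+.0135*HX+.01*Z),("tcp",s["position"]),("grasp",np.array(s["position"])+.0187*Z)):
    print(n,project(W,P).round(0),project(W1,P).round(0))
A=eyes.grab_frame("scene");B=eyes.grab_frame("side");np.savez("pics/side3.npz",**B)
a=red(A["frame"]);b=red(B["frame"]);print(a[:2],b[:2],tri(A,a[0],B,b[0]))
m=cv2.resize(B["frame"][200:340,280:460],None,fx=3.3,fy=3.3,interpolation=cv2.INTER_CUBIC)[:,:,::-1];m2=cv2.resize(A["frame"][120:260,210:330],None,fx=3.3,fy=3.3,interpolation=cv2.INTER_CUBIC)[:,:,::-1]
cv2.imwrite("pics/m3.png",np.hstack([m[:,:400],m2])[:, :800])
E
```

```text
[ 0.59380008 -0.10800258  0.18743687] [ 0.05694963  0.99837102 -0.00102152  0.0033172 ]
cam [ 0.50782652 -0.09666316  0.46234838] [ 0.32586808 -0.03741275 -0.9446747 ] 385.435542246073 -0.05918808219423587
cam [ 0.50947897 -0.09733281  0.35520597] [ 0.33199738 -0.04016296 -0.94242489] 385.435542246073 -0.05918808219423587
knob [[321. 299.]] [[320. 231.]]
outer end top [[321. 282.]] [[320. 216.]]
inner end top [[321. 338.]] [[320. 254.]]
tcp [[321. 288.]] [[320. 228.]]
grasp [[321. 307.]] [[320. 236.]]
(array([276.33333333, 196.50793651]), array([270, 192,  13,   9,  63], dtype=int32)) (array([352.2384106 , 284.07284768]), array([344, 278,  19,  12, 151], dtype=int32)) (array([ 0.59006838, -0.10790084,  0.20181064]), np.float64(0.0005166896813064242))
```

View pics/m3.png

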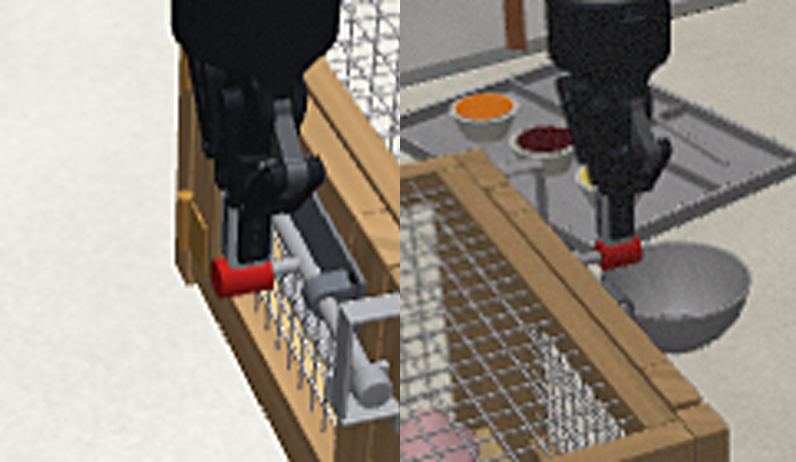

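The fingertips are resting on top of the knob, at (250,262) in the left half and (615,243) in the right half. Their real shut tips are therefore about 26 mm higher than the TCP report. I'll triangulate that, open, go deeper and pinch again. The space below and beside the knob is free.

```bash
python3 - <<'E'
from h import *
from bench import env,monitor,eyes
A=np.load("pics/scene0.npz");B=np.load("pics/side0.npz")
print("tip",tri(A,(275.2,193.6),B,(355.8,279.4)))
env.release();rep(monitor,"open")
p=np.array([.5923,-.1075,.160])
print(env.movel(list(p),velocity=.06,guard=5));rep(monitor)
f=eyes.grab_frame("wrist");cv2.imwrite("pics/w4.png",f["frame"][:,:,::-1])
h=cv2.cvtColor(f["frame"],cv2.COLOR_RGB2HSV)
env.close_gripper(effort=45);rep(monitor,"closed")
E
```

```text
tip (array([ 0.59433121, -0.10791519,  0.21019172]), np.float64(0.0025725632547775757))
open 6.07 [ 0.5923 -0.1075  0.1839] F hx,hy,z -0.0 0.7 0.3 gap 1.0 0.0
False
 6.62 [ 0.5923 -0.1075  0.1599] F hx,hy,z -0.1 0.4 0.3 gap 1.001 0.0
closed 7.28 [ 0.5924 -0.1076  0.1602] F hx,hy,z -0.5 -0.7 1.2 gap 0.218 43.8
```

Gripped: the opening is about 19 mm and the force is low. Next I'll lift 5.5 mm and check.

```bash
python3 - <<'E'
from h import *
from bench import env,monitor,eyes
p=np.array([.5923,-.1075,.160])
for dz in(.003,.0058):
    print(env.movel(list(p+dz*Z),velocity=.015,guard=8));rep(monitor,f"lift{dz}")
A=eyes.grab_frame("scene");B=eyes.grab_frame("side")
print(tri(A,red(A["frame"])[0],B,red(B["frame"])[0]))
for d in(.006,.012,.020):
    g=env.movel(list(p+.006*Z+d*HY),velocity=.02,guard=5);s=rep(monitor,f"draw{d} {g}")
    if g: break
E
```

```text
False
lift0.003 7.63 [ 0.5921 -0.1075  0.1624] F hx,hy,z 2.3 -0.8 -6.1 gap 0.216 44.1
False
lift0.0058 7.97 [ 0.5922 -0.1075  0.1659] F hx,hy,z -0.6 -1.3 -5.1 gap 0.214 44.2
(array([ 0.58991877, -0.10895468,  0.20901604]), np.float64(0.0209325344492526))
draw0.006 False 8.52 [ 0.593  -0.101   0.1659] F hx,hy,z -0.3 0.3 -3.9 gap 0.218 44.1
draw0.012 False 8.97 [ 0.5937 -0.0952  0.166 ] F hx,hy,z 1.0 0.5 -6.3 gap 0.215 44.2
draw0.02 False 9.52 [ 0.5946 -0.0873  0.166 ] F hx,hy,z 0.2 1.2 -5.4 gap 0.214 44.2
```

```bash
python3 - <<'E'
from h import *
from bench import env,monitor,eyes
p=np.array([.5923,-.1075,.166])
for d in(.030,.036,.040,.043,.045,.047,.049):
    g=env.movel(list(p+d*HY),velocity=.02,guard=6);s=rep(monitor,f"draw{d} {g}")
    F=np.array(s["contact_force"])@HY
    if g or F<-5: break
A=eyes.grab_frame("scene");B=eyes.grab_frame("side");W=eyes.grab_frame("wrist")
def big(f): return cv2.resize(f["frame"],(400,300),interpolation=cv2.INTER_AREA)
m=cv2.resize(B["frame"][180:330,300:450],(600,600),interpolation=cv2.INTER_CUBIC)
cv2.imwrite("pics/d5.png",m[:,:,::-1])
E
```

```text
draw0.03 False 10.17 [ 0.5958 -0.0774  0.166 ] F hx,hy,z -0.2 1.9 -5.3 gap 0.218 44.2
draw0.036 False 10.62 [ 0.5965 -0.0714  0.166 ] F hx,hy,z 0.6 1.8 -4.6 gap 0.216 44.2
draw0.04 False 10.97 [ 0.5969 -0.0674  0.166 ] F hx,hy,z -0.2 1.2 -4.7 gap 0.219 44.3
draw0.043 False 11.27 [ 0.5973 -0.0645  0.166 ] F hx,hy,z 0.8 1.4 -4.2 gap 0.218 44.3
draw0.045 False 11.52 [ 0.5975 -0.0626  0.166 ] F hx,hy,z 0.9 0.9 -3.6 gap 0.218 44.3
draw0.047 False 11.77 [ 0.5974 -0.0623  0.166 ] F hx,hy,z -1.1 -7.4 -4.2 gap 0.216 44.6
```

View pics/d5.png

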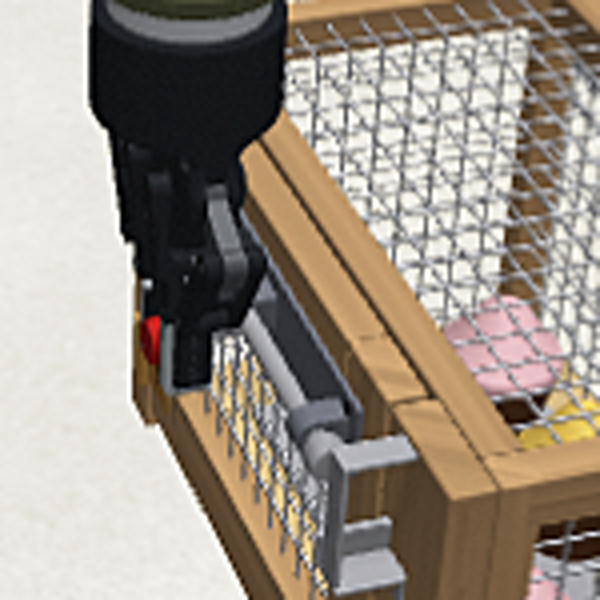

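The bolt is at its end stop (about 45 mm drawn) and the nose head at (322,455) is clear of the keeper. Next I'll swing the gate along its arc about the hinge, watching the force along the bolt.

```bash
cat > swing.py <<'E'
from h import *
from bench import env,monitor,eyes
H=np.array([.6665,.1105,0]);q0=np.array([.5923,-.1075,.166])+.0450*HY
def rot(t): c,s=np.cos(t),np.sin(t);return np.array([[c,s,0],[-s,c,0],[0,0,1]])
def go(ts,trim=0.):
    for t in ts:
        M=rot(t);pos=H+M@(q0-H)+trim*(M@HY)
        g=env.movel(list(pos),velocity=.03,frame=quat(YAW-t),guard=10)
        s=monitor.sense();F=np.array(s["contact_force"]);fy=F@(M@HY);fx=F@(M@HX)
        print(t,g,round(s["clock"],2),"err mm",((s["position"]-pos)*1e3).round(1),"Fx,Fy,Fz",fx.round(1),fy.round(1),F[2].round(1),"Mz",round(s["ft_torque"][2],2),"gap",round(s["finger_gap"],3),"trim",round(trim*1e3,2),flush=True)
        if g: break
        trim+=np.clip(fy+1.5*np.sign(-fy),-4,4)*.00025 if abs(fy)>2.5 else 0  # yield to the push along the bolt
    return trim
E
python3 - <<'E'
from swing import *
go([0,.03,.06,.10,.14])
E
```

```text
0 False 12.17 err mm [ 0.  -0.1 -0. ] Fx,Fy,Fz 0.5 -0.8 -4.8 Mz -0.03 gap 0.218 trim 0.0
0.03 False 12.5 err mm [-0.   0.2  0. ] Fx,Fy,Fz 2.2 -0.1 -4.6 Mz 0.01 gap 0.217 trim 0.0
0.06 False 12.83 err mm [0.  0.2 0. ] Fx,Fy,Fz 1.1 0.8 -5.7 Mz 0.07 gap 0.214 trim 0.0
0.1 False 13.23 err mm [-0.   0.1  0. ] Fx,Fy,Fz 2.7 1.1 -4.7 Mz 0.03 gap 0.215 trim 0.0
0.14 False 13.63 err mm [ 0.  -0.   0.1] Fx,Fy,Fz 2.5 1.0 -4.4 Mz 0.01 gap 0.217 trim 0.0
```

```bash
python3 - <<'E'
from swing import *
go([.18,.22,.26,.30,.33,.36]);env.hold(.6);rep(monitor)
A=eyes.grab_frame("scene");B=eyes.grab_frame("side");np.savez("pics/A6.npz",**A);np.savez("pics/B6.npz",**B)
cv2.imwrite("pics/e6.png",B["frame"][140:400,180:480].repeat(2,0).repeat(2,1)[:,:,::-1])
E0=H+rot(.36)@(-.28*HY)+.24*Z;print("expected edge",E0,project(A,E0),project(B,E0))
E
```

```text
0.18 False 14.03 err mm [ 0. -0.  0.] Fx,Fy,Fz 3.0 0.6 -4.3 Mz 0.04 gap 0.218 trim 0.0
0.22 False 14.43 err mm [ 0. -0.  0.] Fx,Fy,Fz 2.7 1.2 -4.2 Mz 0.03 gap 0.217 trim 0.0
0.26 False 14.83 err mm [-0. -0.  0.] Fx,Fy,Fz 1.8 1.4 -4.2 Mz 0.04 gap 0.215 trim 0.0
0.3 False 15.23 err mm [ 0. -0.  0.] Fx,Fy,Fz 3.3 1.0 -4.6 Mz -0.01 gap 0.217 trim 0.0
0.33 False 15.57 err mm [ 0. -0.  0.] Fx,Fy,Fz 1.7 0.1 -3.9 Mz 0.07 gap 0.218 trim 0.0
0.36 False 15.9 err mm [ 0. -0.  0.] Fx,Fy,Fz 1.7 0.5 -3.6 Mz 0.02 gap 0.221 trim 0.0
 16.5 [ 0.5408 -0.0274  0.166 ] F hx,hy,z 2.8 -0.8 -4.2 gap 0.217 44.7
expected edge [ 0.5386943  -0.13862989  0.24      ] [[288.71792875 169.14668629]] [[331.48422833 284.00302316]]
```

View pics/e6.png

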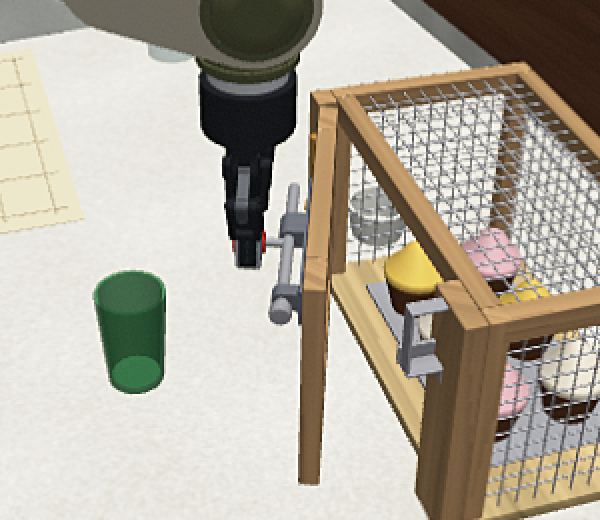

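The picture shows the gate ajar, with its free top corner at about crop (315,287), matching the expected spot for a 10 cm opening once half the gate's thickness is allowed for. The gripper still holds the knob, the bolt is drawn and the jar stands untouched.

```bash
python3 - <<'E'
from h import *
from bench import monitor,job
print(np.abs(monitor.sense()["qvel"]).max());print(job.hand_in())
E
```

```text
0.0018512378822884653
the job is handed in; nothing more can be done
None
```

The gate is open about 10 cm (0.36 rad) with the bolt fully drawn and the gripper holding it still by the knob; I handed the job in at about 16.5 s of the 38 s. On the first try the fingers closed on top of the knob, pressing it with about 17 N. I didn't re-measure the bowl and ramekin at the end.

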